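# Lengthen a projector-stand leg by one hole

### The arm

A 6-joint arm with a two-finger parallel gripper is mounted at the origin on the work surface. World frame = base frame: x ahead of the robot, y to its left, z up, the work surface at z = 0. Lengths are in m, angles in rad, forces in N, time in s.
With the tool pointing down it reaches from about 0.35 to 0.775 m from the base axis. Payload 7.3 kg.
Tool frame: the origin (TCP) lies at the very end of the fingers, on their centre line; the grasp point (between the pads) lies 19 mm behind it (robot.pinch_z is the distance from the TCP to the grasp point, in m); z points along the fingers, y is the line along which they close (so a half turn about z gives the same grasp; the last joint's range is limited). The gripper opens to 92 mm and grips with 3 to 60 N. Pads are 19 mm wide; open, the fingers measure 130 mm over their backs; the gripper's body (75 mm by 190 mm) begins 47 mm behind the grasp point.
Start: joints at [-1.252, 0.342, 1.524, -0, 1.275, -0.146], TCP at [0.235, -0.469, 0.227] pointing down, gripper open.
Joint ranges: [-2.53, 2.53], [-0.77, 2.02], [0.04, 2.7], [-1, 4.14], [0.28, 2.66], [-3.11, 3.11]. Speed limits (rad/s): [2.57, 2.57, 3.14, 3.14, 3.14, 3.14].

### API

Orientations are given as [roll, pitch, yaw] about the fixed x, y, z axes, in that order (R = Rz(yaw) Ry(pitch) Rx(roll)).
In Python, from cell import robot gives the robot as it stands.
- The arm moves only by the tool move_arm, never from a script. Its argument "motion" is a list of rows, each a list of 6 numbers: the shift along the tool's x, y, z in units of 0.1 m (1.0 is 0.1 m), then the turn, a rotation vector about the tool's x, y, z in units of pi rad (1.0 is pi rad). In form: [[dx, dy, dz, rx, ry, rz], ...]. A call has 1 to 12 rows; each row is the pose to reach, as a shift and turn from the pose commanded when the call began, along the tool's axes at that moment, turning the shorter way round; what a row does not reach only later rows make up. A row lasts 1/8 s, in which the tool goes at most 62.5 mm and 10.7 degrees, less where a joint would pass 70% of its speed; a pose out of reach is approached as far as the arm can. A call with a number of a shift or a turn outside -1 to 1 is refused whole. A call with a gripper value outside its range is refused whole. "fingers" is the opening, from -1 (shut) to 1 (fully open), set as the call begins (left out, the last holds). The fingers move at their own pace and stop on an object; "newtons" is the grip in N (left out, the last holds). Time passes only in rows, so rows that repeat a pose let the fingers close. It gives the time, the measured TCP pose, the force, the opening and the grip force at its end, in the units of the state.
- robot.observe(): the state, without advancing time (a new reading comes with each control period).
- robot.read_camera(name): name is "scene" or "top" or "wrist"; returns a dict with "image" (400x640x3 uint8, red, green, blue), "range_z" (400x640 float32, m along the optical axis (not along the pixel's ray), 0 where there is no reading), "vfov" (degrees; the focal length in pixels is half the picture's height over the tangent of half this angle, whatever the lens; pixels are square), "cx", "cy" (the principal point, pixels), "extrinsics" (4x4, takes a point from camera to world coordinates); the wrist camera has in their place "hand_eye" (4x4, takes a point from camera to tool coordinates, whose origin is the TCP and whose axes are the flange's). Camera axes: x right, y up, looking along -z (the intrinsics and any distortion apply to the point x, -y, -z); pixel columns grow to the right and rows downward; lengths in m; the calibration is good to about 2 mm. A picture is of the moment at which its call begins: read the wrist's pose just before it.
- robot.hand_in(): hands the job in; it is judged then, once.
The state is a dict: "time": time; "qpos": joint angles; "qvel": joint speeds; "joint_efforts": joint torques, N m; "tool_pos": TCP position; "tool_rot": TCP orientation; "contact_force": force on the tool from outside, world axes, zero at the start; "torque": the same for the moment, N m; "opening": finger opening in m; "grip_force": force on a finger pad.
Only numpy, scipy, OpenCV 4.12 (cv2) and the standard library are available. Lean on these libraries where they do the work, as an engineer would, in place of code of your own. Each camera call takes 0.05 s, during which the arm holds its last target. There are 200 camera calls.

### The job

The leg of a folding projector stand is held in the bench vise by its lower tube. Make it one hole longer: pinch the sprung button in flush, draw the upper tube away from the vise until the button springs fully out in the next hole, stopping as soon as it catches so that the button is not hauled hard against the edge of its hole (keep the pull under about 15 N); then press the clamp lever down flat and let go, leaving the other things on the bench as they are.

Things in the scene. Friction and masses are not known exactly. Their poses are not given: they have to be found in the camera images.
- vise: Grey bench vise bolted to the bench; origin on the bench under the middle of its jaws. x axis level, square across the leg, to the side of the button (away from the robot); y level along the leg from the vise to the leg's free end (the lengthening way); z up. The jaws reach 50 mm along y, 143 mm high; screw and handle lie on its -x side, up to 110 mm high.
- leg_axis (a point): Point on the leg's axis abreast of the button, 130 mm above the bench; fixed to the vise. The lower tube (26 mm square, dark steel) is gripped in the jaws; the upper tube (30 mm square, plain aluminium, 265 mm long) slides over it along the vise's y axis.
- leg (a joint): How far the upper tube is drawn out along the vise's y, m: about 0 at the start, end stop 0.058; about 5 N friction, cannot turn. 10.5 mm holes (1 mm play) run along the middle of its +x side, unevenly spaced. The button is in the third hole from the mouth and must go into the second, which lies 27 to 43 mm nearer the mouth (differs from leg to leg).
- pin (a joint): How far the button is pressed in, m: 0 fully out, 0.005 flush with the upper tube, 0.0065 hidden under the tube's 1.5 mm wall between holes. Spring 1.8 N out, 3.5 N flush. Flush, its dome slips under the hole's edge with a pull of roughly 8 to 14 N; not pressed, it locks the tube. It springs out by itself in the next hole.
- pin_tip (a point): Outermost point of the domed steel button, 9 mm across. It sits on the lower tube, so it does not move along the leg; it points along the vise's +x at the height of the leg's axis. Out, it stands 5 mm proud of the upper tube's side face, 20 mm from the leg's axis.
- leg_mouth (a point): Centre of the upper tube's open mouth (end nearest the vise), on the leg's axis; moves with the tube. A black clamp collar 42 mm square covers the first 28 mm from here; then the tube is bare up to its end fitting, 242 mm from here. At the start the button is 110 mm from here.
- lever (a joint): Angle of the smooth black clamp lever, rad: 0 closed, flat along the top of the tube; grows as its free end rises; 0.5 to 0.9 at the start, stays where left. Hinge level, square across the leg, 6 mm from the tube's mouth, 26 mm above the axis. Lever 60 mm long, 24 mm wide, pointing from the hinge to the leg's free end. Turns against about 0.22 N m (4 N at its end), stops solid at 0.
- lever_end (a point): Top of the lever near its free end, 54 mm from the hinge; moves with the lever. Closed, it lies 60 mm along the leg from the tube's mouth and 33 mm above the leg's axis.
- oiler: Bystander: small clear oil bottle with a conical red cap, 40 mm across, 110 mm tall, upright; origin at the centre of its underside.
- reel: Bystander: small aluminium film reel, 120 mm across, 16 mm thick, lying flat; origin at the centre of its underside.
- file: Bystander: hand file with a black handle, 265 mm long, lying flat; origin at the middle of its underside.

How it is judged:
By the outcome, as a careful person would: the job done as asked, in the order asked, and still so for the second after the job is handed in, with the robot touching nothing.
It also fails if it takes over 45 s, if anything falls off the work surface, if the arm or the gripper's body presses on something with over 40 N, if the wrist force passes 120 N, or if a joint passes its speed limit or range.

## Working session

There is one attempt and no reset: what is moved stays moved. The work goes in short steps, Python scripts to look and compute and a tool call to move; the robot and the scene stay as the last step left them, time stands still between calls to the robot, and variables do not carry over. Pictures are saved under pics/ and viewed, at most 10 in all, crops included, and the job is handed in when it is done.

Besides the shell and the picture viewer there is one more tool, called as name(argument=value, ...), one argument or row to a line, values as JSON. move_arm: Moves the arm, as the interface text tells. Shifts and turns lie within -1 to 1; 1 stands for 0.1 m of shift or pi rad of turn. Its arguments: {"type":"object","properties":{"motion":{"type":"array"},"fingers":{"type":"number"},"newtons":{"type":"number"}},"required":["motion"]}

```bash
ls; mkdir -p pics
cat > h.py <<'E'
import numpy as np, cv2
from cell import robot
from scipy.spatial.transform import Rotation as R
def cam(n):
    s=robot.observe(); c=robot.read_camera(n)
    if n=='wrist':
        T=np.eye(4);T[:3,:3]=R.from_euler('xyz',s['tool_rot']).as_matrix();T[:3,3]=s['tool_pos']
        c['extrinsics']=T@c['hand_eye']
    c['f']=200/np.tan(np.radians(c['vfov'])/2)
    return c
def pts(c):
    z=c['range_z'];v,u=np.mgrid[:400,:640]
    p=np.stack([(u-c['cx'])/c['f']*z,-(v-c['cy'])/c['f']*z,-z,np.ones_like(z)],-1)
    return (p@c['extrinsics'].T)[...,:3]
def save(c,n): cv2.imwrite(f'pics/{n}.png',c['image'][...,::-1])
E
python3 - <<'E'
from h import *
print(robot.observe()); print([a for a in dir(robot) if a[0]!='_'])
ims=[]
for n in('scene','top'):
    c=cam(n); print({k:v for k,v in c.items() if k not in('image','range_z')})
    save(c,n); np.savez(f'{n}.npz',P=pts(c),im=c['image'])
E
```

```text
pics
{'time': 0.0, 'qpos': array([-1.25201885e+00,  3.42708715e-01,  1.52498511e+00,  5.02078432e-06,
        1.27538051e+00, -1.46026098e-01]), 'qvel': array([ 0.00051883, -0.00044057, -0.0017637 , -0.00209335, -0.0015776 ,
        0.00073269]), 'joint_efforts': array([-1.97103168e-04, -4.31243670e+01, -2.44225073e+01,  7.16064451e-02,
        5.54354070e-02, -1.06525545e-04]), 'tool_pos': array([ 0.23521632, -0.46892684,  0.22606336]), 'tool_rot': array([-3.14012745e+00, -2.20345229e-04,  4.64801946e-01]), 'contact_force': array([ 0.36505975, -0.09025084, -0.40686204]), 'torque': array([ 0.01524782, -0.02683764, -0.02167254]), 'grip_force': 0.0, 'opening': 0.09218701281075138}
['IKError', 'hand_in', 'observe', 'pinch_z', 'read_camera']
{'vfov': 45.67396336250197, 'cx': 322.77039109907207, 'cy': 185.41388338665726, 'extrinsics': array([[ 0.07235298, -0.67122783,  0.73771149,  1.38945198],
       [ 0.99737339,  0.04619285, -0.05579012, -0.01017504],
       [ 0.00337088,  0.73981039,  0.67280697,  0.79219953],
       [ 0.        ,  0.        ,  0.        ,  1.        ]]), 'f': np.float64(474.9228785971558)}
{'vfov': 50.82784700520164, 'cx': 315.16181953275014, 'cy': 202.46917451597395, 'extrinsics': array([[ 0.00743275,  0.98921297, -0.14629577,  0.53310243],
       [-0.99968672,  0.01084734,  0.02255644,  0.0549871 ],
       [ 0.02390005,  0.14608229,  0.9889837 ,  0.89135603],
       [ 0.        ,  0.        ,  0.        ,  1.        ]]), 'f': np.float64(420.93499345719613)}
```

```bash
sed -n 1,5p h.py >/dev/null; ls pics
```

```text
scene.png
top.png
```

View pics/scene.png

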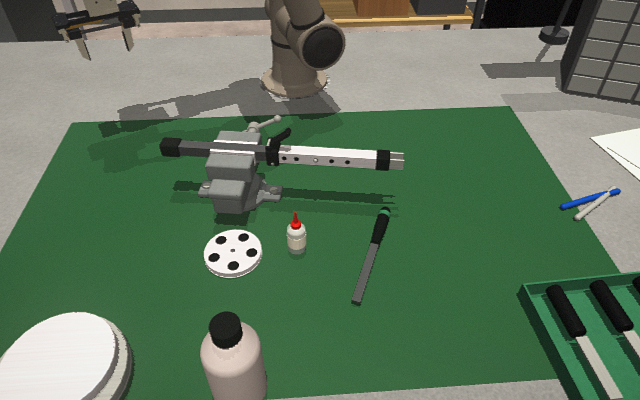

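View pics/top.png

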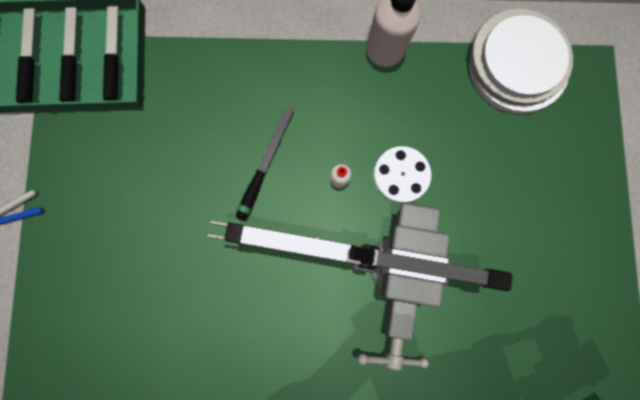

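The scene picture shows the leg running right from the vise, with the button near (316,160) and the lever raised at (280,137). In the top picture the bare tube runs from (243,237) to (352,254), and the oiler is at (341,176). Next I'll measure the leg.

Run:
```python
from h import *
d=np.load('top.npz');P=d['P'];im=d['im'].astype(int)
# tube top plane
v,u=np.mgrid[:400,:640]
m=(im.min(-1)>170)&(P[...,2]>.13)&(P[...,2]<.16)&(u>225)&(u<356)&(v>215)&(v<275)
q=P[m];print(len(q),'z med',np.median(q[:,2]))
c=q[:,:2].mean(0);w=np.linalg.svd(q[:,:2]-c)[2] if len(q)<5000 else None
y=w[0]*np.sign(w[0][1]);x=np.array([y[1],-y[0]])
t=(q[:,:2]-c)@y;s=(q[:,:2]-c)@x
print('c',c,'ydir',y,'yaw',np.arctan2(y[1],y[0]),'t',np.percentile(t,[.5,99.5]),'s',np.percentile(s,[1,99]))
end=c+y*np.percentile(t,99.5);mouth=end-y*.242
print('fitting edge',end,'mouth',mouth,'button axis',mouth+.11*y, 'coll edge',c+y*t.min())
o=(im[...,0]>150)&(im[...,1]<60)&(im[...,2]<80);print('oiler',P[o].mean(0))
b=(np.hypot(u-341,v-176)<6);print(P[b].mean(0))
# scene: button
d=np.load('scene.npz');P=d['P'];im=d['im']
rel=P[...,:2]-mouth
T=rel@y;S=rel@x
mm=(abs(P[...,2]-.13)<.006)&(S>.0175)&(S<.03)&(T>.03)&(T<.24)&(u>270)&(u<400)
print('button cand',mm.sum(),np.median(P[mm],0) if mm.any() else '',np.argwhere(mm)[:8])
f=(abs(P[...,2]-.13)<.012)&(abs(S-.015)<.008)&(T>.03)&(T<.24);print('side S',np.median(S[f]))
k=(im.max(-1)<60)&(P[...,2]>.158)&(u>255)&(u<300)&(v>115)&(v<170)
print('lever',k.sum(),'top z',P[k][:,2].max(),'T max',T[k].max())
cv2.imwrite('pics/leg.png',cv2.resize(im[115:185,240:420,::-1],None,fx=4,fy=4,interpolation=cv2.INTER_CUBIC))
```

```text
1822 z med 0.14425043093652662
c [0.5703639  0.07331094] ydir [0.16524647 0.9862523 ] yaw 1.404788418557944 t [-0.09427535  0.09470563] s [-0.01450432  0.01467398]
fitting edge [0.58601367 0.16671459] mouth [ 0.54602403 -0.07195847] button axis [0.56420114 0.03652928] coll edge [ 0.55453049 -0.02118875]
oiler [ 0.71385222 -0.01414449  0.08189489]
[ 0.70626175 -0.01396274  0.08085934]
button cand 28 [0.58343637 0.0334215  0.1304315 ] [[157 281]
 [158 293]
 [159 290]
 [160 287]
 [160 305]
 [160 310]
 [160 313]
 [160 314]]
side S 0.015124326139362548
lever 180 top z 0.7921995287186793 T max 0.20030754548957766
```

View pics/leg.png

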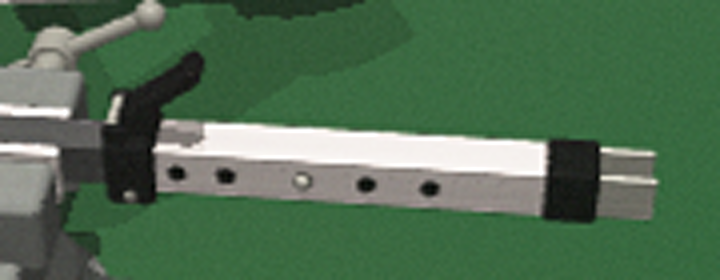

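The crop shows the button at (302,181), the target hole at (225,176), and the lever raised with its tip near (195,62). I'll cast rays from those pixels onto the side plane and work out the first move.

Run:
```python
from h import *
c=cam('scene');E=c['extrinsics']
y=np.array([.16525,.98625,0]);x=np.array([y[1],-y[0],0]);m=np.array([.54602,-.07196,.13])
def ray(px,S):
    u,v=240+(px[0]-1.5)/4,115+(px[1]-1.5)/4
    r=E[:3,:3]@[(u-c['cx'])/c['f'],-(v-c['cy'])/c['f'],-1];o=E[:3,3]
    k=(S-(o-m)@x)/(r@x);p=o+k*r;return p,(p-m)@y
for n,px,S in [('button',(302,181),.018),('h2',(225,176),.015),('h1',(176,173),.015),('h4',(367,185),.015),('fit',(546,190),.015),('collar edge',(157,180),.018)]: print(n,*ray(px,S))
p,T=ray((195,62),0);print('lever tip',p,T, 'angle',np.arctan2(p[2]-.156,T-.006))
# desired tool: down, tool y along vise x
for sgn in(1,-1):
    zt=np.array([0,0,-1.]);yt=sgn*x;xt=np.cross(yt,zt);G=np.stack([xt,yt,zt],1)
    s=robot.observe();A=R.from_euler('xyz',s['tool_rot']).as_matrix()
    bp=m+y*.11;
    b=np.array([bp[0],bp[1],.111+.10])
    print(sgn,(A.T@(b-s['tool_pos']))/.1,R.from_matrix(A.T@G).as_rotvec()/np.pi,b)
```

```text
button [0.58199363 0.033813   0.13258268] 0.1102632634537676
h2 [ 0.5719176  -0.00816873  0.13027536] 0.06719371907475322
h1 [ 0.56740326 -0.03511136  0.13024486] 0.03987555740699043
h4 [0.58491129 0.06938061 0.13014636] 0.14582396657845081
fit [0.60105122 0.16570744 0.13443906] 0.24349341949253886
collar edge [ 0.5686552  -0.0457938   0.12687099] 0.029546879530931186
lever tip [ 0.55448698 -0.02142712  0.19535916] 0.05123722039837616 angle 0.7160260885173056
1 [ 5.20644543 -3.04461685  0.15641147] [-2.95321741e-04 -2.09535592e-04 -2.99211658e-01] [0.5641975 0.0365275 0.211    ]
-1 [ 5.20644543 -3.04461685  0.15641147] [-2.49287967e-04  3.51349171e-04  7.00788228e-01] [0.5641975 0.0365275 0.211    ]
```

move_arm(
  motion=[
    [0.5,-0.29,-0.05,0,0,-0.0598],
    [1,-0.585,-0.1,0,0,-0.118],
    [1,-0.585,-0.1,0,0,-0.177],
    [1,-0.585,-0.1,0,0,-0.236],
    [1,-0.585,-0.1,0,0,-0.299],
    [1,-0.585,-0.1,0,0,-0.299],
  ],
  fingers=1,
)

```text
time: 0.9
tool_pos: [0.2985, -0.3721, 0.2366]
tool_rot: [-3.141, -0.0, 1.403]
contact_force: [-0.1, 0.4, -0.1]
opening: 0.0915
grip_force: 0.0
```

```bash
cat >> h.py <<'E'
Y=np.array([.16525,.98625,0]);X=np.array([Y[1],-Y[0],0]);Mo=np.array([.54602,-.07196,.13])
G=np.stack([Y,X,[0,0,-1]],1)
def st():
    s=robot.observe();A=R.from_euler('xyz',s['tool_rot']).as_matrix();d=s['tool_pos']-Mo
    print('t %.2f T %.4f S %.4f z %.4f'%(s['time'],d@Y,d@X,s['tool_pos'][2]),'Fv(x,y,z)',np.round([s['contact_force']@X,s['contact_force']@Y,s['contact_force'][2]],2),'open %.4f grip %.1f'%(s['opening'],s['grip_force']),'rot',np.round(R.from_matrix(A.T@G).as_rotvec()/np.pi,4))
E
python3 -c "
from h import *
st()"
```

```text
t 0.90 T -0.3369 S -0.1945 z 0.2366 Fv(x,y,z) [-0.2   0.41 -0.11] open 0.0915 grip 0.0 rot [-0.0001 -0.0001 -0.0005]
```

move_arm(
  motion=[
    [0.5,0.22,0,0,0,0],
    [1,0.44,0,0,0,0],
  ],
)

```text
time: 1.15
tool_pos: [0.3588, -0.2802, 0.2365]
tool_rot: [-3.142, -0.0, 1.398]
contact_force: [0.2, -0.8, 0.8]
opening: 0.0923
grip_force: 0.0
```

move_arm(
  motion=[
    [0.5,0.22,0,0,0,0],
    [1,0.44,0,0,0,0],
  ],
)

```text
time: 1.4
tool_pos: [0.4192, -0.1881, 0.2367]
tool_rot: [3.141, 0.0, 1.399]
contact_force: [0.5, -0.5, -0.3]
opening: 0.0917
grip_force: 0.0
```

move_arm(
  motion=[
    [0.5,0.22,0,0,0,0],
    [1,0.44,0,0,0,0],
  ],
)

```text
time: 1.65
tool_pos: [0.4792, -0.0967, 0.2367]
tool_rot: [3.141, 0.0, 1.4]
contact_force: [0.7, -0.3, 0.3]
opening: 0.0916
grip_force: 0.0
```

move_arm(
  motion=[
    [0.5,0.22,0,0,0,0],
    [1,0.44,0,0,0,0],
  ],
)

```text
time: 1.9
tool_pos: [0.5392, -0.0053, 0.2366]
tool_rot: [3.142, 0.0, 1.4]
contact_force: [0.3, -0.4, -0.2]
opening: 0.0919
grip_force: 0.0
```

move_arm(
  motion=[
    [0.3,0.1,0,0,0,0],
    [0.47,0.185,0,0,0,0],
    [0.47,0.185,0,0,0,0],
    [0.47,0.185,0,0,0,0],
    [0.47,0.185,0,0,0,0],
  ],
)

```text
time: 2.52
tool_pos: [0.5641, 0.0352, 0.2369]
tool_rot: [3.141, 0.0, 1.402]
contact_force: [0.5, 0.1, -0.3]
opening: 0.0919
grip_force: 0.0
```

Run:
```python
from h import *
st()
c=cam('wrist');save(c,'w1');P=pts(c);im=c['image'].astype(int)
print(c['hand_eye'].round(3))
rel=P-Mo;T=rel@Y;S=rel@X
m=(abs(rel[...,2]-.0145)<.008)&(abs(S)<.03)&(im.min(-1)>140)
print(m.sum(),'top z',np.median(P[m][:,2]),'S edges',np.percentile(S[m],[1,50,99]),'T',np.percentile(T[m],[1,99]))
for t0 in np.arange(.05,.24,.03):
    k=m&(abs(T-t0)<.005)
    if k.sum()>10:print(round(t0,3),S[k].min().round(4),S[k].max().round(4))
```

```text
t 2.52 T 0.1087 S 0.0002 z 0.2369 Fv(x,y,z) [ 0.51  0.22 -0.32] open 0.0919 grip 0.0 rot [ 0.      0.0001 -0.0008]
[[ 0.     0.958  0.288  0.077]
 [ 1.    -0.     0.     0.   ]
 [ 0.     0.288 -0.958 -0.157]
 [ 0.     0.     0.     1.   ]]
8126 top z 0.1436519065260039 S edges [-0.01939896  0.00039267  0.01533612] T [-0.03004369  0.24104491]
0.05 -0.014 0.0149
0.08 -0.0135 0.0156
0.11 -0.0139 0.0151
0.14 -0.0143 0.0147
0.17 -0.0137 0.0152
0.2 -0.0139 0.0156
0.23 -0.0142 0.0151
```

View pics/w1.png

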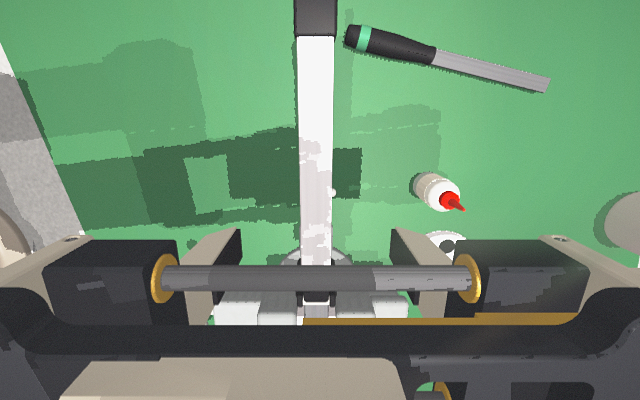

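The wrist picture shows the tube centred, with the button at (332,191) on its right side and clear room for both fingers. Descending.

move_arm(
  motion=[
    [0.015,0.005,0.4,0,0,0],
    [0.015,0.005,0.8,0,0,0],
    [0.015,0.005,1.0,0,0,0],
    [0.015,0.005,1.0,0,0,0],
  ],
)

```text
time: 3.08
tool_pos: [0.5641, 0.0372, 0.1354]
tool_rot: [-3.138, 0.0, 1.403]
contact_force: [0.0, -0.4, -0.4]
opening: 0.092
grip_force: 0.0
```

move_arm(
  motion=[
    [0,0,0.13,0,0,0],
    [0,0,0.26,0,0,0],
    [0,0,0.26,0,0,0],
  ],
)

```text
time: 3.45
tool_pos: [0.5646, 0.0378, 0.1098]
tool_rot: [-3.14, 0.0, 1.404]
contact_force: [0.4, -0.6, -1.4]
opening: 0.0918
grip_force: 0.0
```

move_arm(
  motion=[
    [0,0,0,0,0,0],
    [0,0,0,0,0,0],
    [0,0,0,0,0,0],
    [0,0,0,0,0,0],
    [0,0,0,0,0,0],
    [0,0,0,0,0,0],
    [0,0,0,0,0,0],
    [0,0,0,0,0,0],
  ],
  fingers=-1,
  newtons=25,
)

```text
time: 4.45
tool_pos: [0.5647, 0.0378, 0.1108]
tool_rot: [-3.14, 0.0, 1.404]
contact_force: [-3.0, 0.0, 3.7]
opening: 0.03
grip_force: 25.0
```

```bash
python3 -c "
from h import *
st()"
```

```text
t 4.45 T 0.1113 S 0.0002 z 0.1108 Fv(x,y,z) [-2.97 -0.45  3.68] open 0.0300 grip 25.0 rot [-0.0004  0.0001 -0.0002]
```

Opening is 30.0 mm, so the button is flush. Starting the draw.

move_arm(
  motion=[
    [0.005,0,0,0,0,0],
    [0.01,0,0,0,0,0],
    [0.015,0,0,0,0,0],
    [0.02,0,0,0,0,0],
  ],
)

```text
time: 4.95
tool_pos: [0.5647, 0.0383, 0.1108]
tool_rot: [-3.14, 0.002, 1.404]
contact_force: [-5.9, -6.6, 3.6]
opening: 0.0296
grip_force: 25.0
```

```bash
python3 -c "
from h import *
st()"
```

```text
t 4.95 T 0.1119 S 0.0002 z 0.1108 Fv(x,y,z) [-4.71 -7.45  3.62] open 0.0296 grip 25.0 rot [-0.0005  0.0008 -0.0002]
```

move_arm(
  motion=[
    [0.003,0,0,0,0,0],
    [0.006,0,0,0,0,0],
    [0.01,0,0,0,0,0],
  ],
)

```text
time: 5.32
tool_pos: [0.5649, 0.0392, 0.1107]
tool_rot: [-3.14, 0.003, 1.404]
contact_force: [-5.7, -6.6, 4.9]
opening: 0.0299
grip_force: 25.0
```

```bash
python3 -c "
from h import *
st()"
```

```text
t 5.33 T 0.1128 S 0.0002 z 0.1107 Fv(x,y,z) [-4.52 -7.4   4.93] open 0.0299 grip 25.0 rot [-0.0005  0.0008 -0.0002]
```

move_arm(
  motion=[
    [0.005,0,0,0,0,0],
    [0.01,0,0,0,0,0],
    [0.015,0,0,0,0,0],
    [0.02,0,0,0,0,0],
  ],
)

```text
time: 5.82
tool_pos: [0.5651, 0.0406, 0.1107]
tool_rot: [-3.14, 0.003, 1.404]
contact_force: [-6.8, -8.9, 4.0]
opening: 0.03
grip_force: 25.0
```

Run:
```python
from h import *
st()
c=cam('scene');save(c,'s2');cv2.imwrite('pics/leg2.png',cv2.resize(c['image'][115:185,240:420,::-1],None,fx=4,fy=4,interpolation=cv2.INTER_CUBIC))
```

```text
t 5.83 T 0.1142 S 0.0002 z 0.1107 Fv(x,y,z) [-5.25 -9.88  4.03] open 0.0300 grip 25.0 rot [-0.0005  0.0011 -0.0003]
```

View pics/leg2.png

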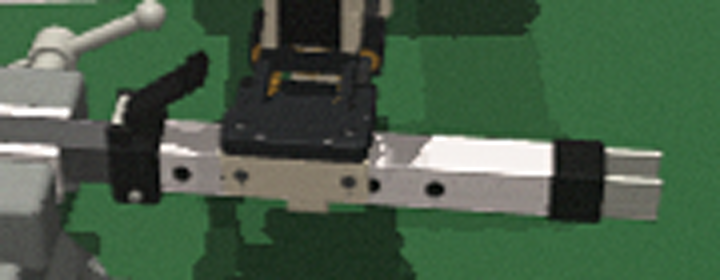

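The crop shows the tube has moved about 3 mm: the first hole went from x=176 to 181. A beige finger part spans x=222–370 and may sit over the target hole, so I'll check its position with range data.

Run:
```python
from h import *
c=cam('scene');P=pts(c)
for px in [(235,165),(230,190),(260,175),(300,175),(300,195),(305,207),(320,207),(335,195),(360,190)]:
    u,v=240+px[0]//4,115+px[1]//4
    p=P[v,u]-Mo;print(px,'T %.4f S %.4f z %.4f'%(p@Y,p@X,P[v,u,2]))
```

```text
(235, 165) T 0.0845 S 0.0926 z 0.2010
(230, 190) T 0.0809 S 0.0862 z 0.1801
(260, 175) T 0.0977 S 0.0873 z 0.1927
(300, 175) T 0.1177 S 0.0863 z 0.1935
(300, 195) T 0.1177 S 0.0872 z 0.1813
(305, 207) T 0.1137 S 0.0326 z 0.1275
(320, 207) T 0.1223 S 0.0308 z 0.1268
(335, 195) T 0.1341 S 0.0892 z 0.1842
(360, 190) T 0.1480 S 0.0877 z 0.1867
```

That part is the gripper body at z ≥ 0.18, well above the tube, so the hole is clear. Continuing.

move_arm(
  motion=[
    [0.003,0,0,0,0,0],
    [0.006,0,0,0,0,0],
    [0.01,0,0,0,0,0],
  ],
)

```text
time: 6.3
tool_pos: [0.5652, 0.0413, 0.1107]
tool_rot: [-3.14, 0.004, 1.404]
contact_force: [-7.3, -10.7, 4.5]
opening: 0.0297
grip_force: 25.0
```

move_arm(
  motion=[
    [0.005,0,0,0,0,0],
    [0.01,0,0,0,0,0],
    [0.015,0,0,0,0,0],
  ],
)

```text
time: 6.68
tool_pos: [0.5656, 0.0435, 0.1107]
tool_rot: [-3.14, 0.003, 1.404]
contact_force: [-5.4, -6.7, 4.4]
opening: 0.03
grip_force: 25.0
```

```bash
python3 -c "
from h import *
st()"
```

```text
t 6.67 T 0.1171 S 0.0002 z 0.1107 Fv(x,y,z) [-4.22 -7.49  4.36] open 0.0300 grip 25.0 rot [-0.0005  0.0009 -0.0003]
```

The dome slipped under the edge at about 12 N and friction is now about 7.5 N. Moving to around 25 mm, then in finer steps.

move_arm(
  motion=[
    [0.02,0,0,0,0,0],
    [0.04,0,0,0,0,0],
    [0.06,0,0,0,0,0],
    [0.08,0,0,0,0,0],
    [0.1,0,0,0,0,0],
    [0.12,0,0,0,0,0],
    [0.14,0,0,0,0,0],
    [0.16,0,0,0,0,0],
    [0.18,0,0,0,0,0],
    [0.19,0,0,0,0,0],
  ],
)

```text
time: 7.92
tool_pos: [0.5688, 0.0625, 0.1108]
tool_rot: [-3.14, 0.003, 1.404]
contact_force: [-7.4, -6.7, 4.7]
opening: 0.0296
grip_force: 25.0
```

```bash
python3 -c "
from h import *
st()"
```

```text
t 7.92 T 0.1364 S 0.0003 z 0.1108 Fv(x,y,z) [-6.23 -7.88  4.73] open 0.0296 grip 25.0 rot [-0.0005  0.0008 -0.0002]
```

move_arm(
  motion=[
    [0.01,0,0,0,0,0],
    [0.02,0,0,0,0,0],
    [0.03,0,0,0,0,0],
  ],
)

```text
time: 8.3
tool_pos: [0.5693, 0.0654, 0.1107]
tool_rot: [-3.14, 0.003, 1.404]
contact_force: [-6.3, -6.6, 4.5]
opening: 0.0298
grip_force: 25.0
```

```bash
python3 -c "
from h import *
st()"
```

```text
t 8.30 T 0.1393 S 0.0002 z 0.1107 Fv(x,y,z) [-5.08 -7.54  4.55] open 0.0298 grip 25.0 rot [-0.0005  0.0008 -0.0002]
```

move_arm(
  motion=[
    [0.01,0,0,0,0,0],
    [0.02,0,0,0,0,0],
    [0.03,0,0,0,0,0],
  ],
)

```text
time: 8.68
tool_pos: [0.5698, 0.0684, 0.1107]
tool_rot: [-3.14, 0.003, 1.404]
contact_force: [-5.8, -6.4, 4.2]
opening: 0.0298
grip_force: 25.0
```

```bash
python3 -c "
from h import *
st()"
```

```text
t 8.68 T 0.1423 S 0.0002 z 0.1107 Fv(x,y,z) [-4.7  -7.29  4.24] open 0.0298 grip 25.0 rot [-0.0005  0.0008 -0.0002]
```

move_arm(
  motion=[
    [0.01,0,0,0,0,0],
    [0.02,0,0,0,0,0],
    [0.03,0,0,0,0,0],
  ],
)

```text
time: 9.05
tool_pos: [0.5703, 0.0713, 0.1108]
tool_rot: [-3.14, 0.003, 1.404]
contact_force: [-6.0, -7.4, 3.9]
opening: 0.03
grip_force: 25.0
```

Run:
```python
from h import *
st()
c=cam('scene');cv2.imwrite('pics/leg3.png',cv2.resize(c['image'][115:185,240:420,::-1],None,fx=4,fy=4,interpolation=cv2.INTER_CUBIC))
```

```text
t 9.05 T 0.1453 S 0.0003 z 0.1108 Fv(x,y,z) [-4.73 -8.29  3.89] open 0.0300 grip 25.0 rot [-0.0005  0.0008 -0.0002]
```

View pics/leg3.png

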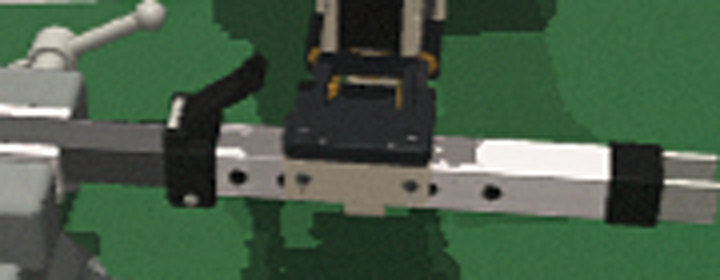

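The first hole is at x=238 and the target hole at about 286, against the button's fixed x≈301. That leaves roughly 8 mm.

move_arm(
  motion=[
    [0.01,0,0,0,0,0],
    [0.02,0,0,0,0,0],
    [0.03,0,0,0,0,0],
    [0.04,0,0,0,0,0],
  ],
)

```text
time: 9.6
tool_pos: [0.5709, 0.0755, 0.1107]
tool_rot: [-3.14, 0.002, 1.404]
contact_force: [-5.3, -6.6, 5.3]
opening: 0.0295
grip_force: 25.0
```

```bash
python3 -c "
from h import *
st()"
```

```text
t 9.60 T 0.1495 S 0.0002 z 0.1107 Fv(x,y,z) [-4.14 -7.42  5.34] open 0.0295 grip 25.0 rot [-0.0005  0.0007 -0.0002]
```

move_arm(
  motion=[
    [0.005,0,0,0,0,0],
    [0.01,0,0,0,0,0],
  ],
)

```text
time: 9.85
tool_pos: [0.5712, 0.0768, 0.1107]
tool_rot: [-3.14, 0.002, 1.404]
contact_force: [-5.2, -3.3, 4.1]
opening: 0.0297
grip_force: 25.0
```

```bash
python3 -c "
from h import *
st()"
```

```text
t 9.85 T 0.1509 S 0.0002 z 0.1107 Fv(x,y,z) [-4.55 -4.14  4.15] open 0.0297 grip 25.0 rot [-0.0005  0.0005 -0.0002]
```

move_arm(
  motion=[
    [0.005,0,0,0,0,0],
    [0.01,0,0,0,0,0],
  ],
)

```text
time: 10.1
tool_pos: [0.5714, 0.0783, 0.1107]
tool_rot: [-3.14, 0.001, 1.404]
contact_force: [-4.6, -1.4, 4.5]
opening: 0.0296
grip_force: 25.0
```

```bash
python3 -c "
from h import *
st()"
```

```text
t 10.10 T 0.1524 S 0.0002 z 0.1107 Fv(x,y,z) [-4.26 -2.12  4.54] open 0.0296 grip 25.0 rot [-0.0004  0.0003 -0.0002]
```

The force is falling as the dome enters the hole. I'll check the button before pulling more.

move_arm(
  motion=[
    [0.004,0,0,0,0,0],
    [0.004,0,0,0,0,0],
  ],
)

```text
time: 10.35
tool_pos: [0.5715, 0.0787, 0.1107]
tool_rot: [-3.14, 0.001, 1.404]
contact_force: [-4.6, -1.4, 4.6]
opening: 0.0298
grip_force: 25.0
```

Run:
```python
from h import *
st()
c=cam('scene');P=pts(c);rel=P-Mo;T=rel@Y;S=rel@X
for v in range(158,163):print(v,[(round(T[v,u]*1e3,1),round(S[v,u]*1e3,1)) for u in range(311,321)])
cv2.imwrite('pics/leg4.png',cv2.resize(c['image'][140:180,290:350,::-1],None,fx=10,fy=10,interpolation=cv2.INTER_CUBIC))
```

```text
t 10.35 T 0.1528 S 0.0002 z 0.1107 Fv(x,y,z) [-4.27 -2.18  4.58] open 0.0298 grip 25.0 rot [-0.0004  0.0003 -0.0002]
158 [(np.float64(100.8), np.float64(14.4)), (np.float64(103.0), np.float64(14.7)), (np.float64(105.2), np.float64(14.5)), (np.float64(115.5), np.float64(84.9)), (np.float64(117.8), np.float64(87.5)), (np.float64(119.9), np.float64(87.7)), (np.float64(122.0), np.float64(88.6)), (np.float64(123.7), np.float64(85.7)), (np.float64(125.8), np.float64(86.5)), (np.float64(127.8), np.float64(86.8))]
159 [(np.float64(100.5), np.float64(12.7)), (np.float64(103.2), np.float64(16.1)), (np.float64(105.1), np.float64(13.5)), (np.float64(115.5), np.float64(84.5)), (np.float64(117.7), np.float64(86.8)), (np.float64(119.6), np.float64(85.7)), (np.float64(121.8), np.float64(87.3)), (np.float64(123.7), np.float64(86.1)), (np.float64(125.9), np.float64(88.2)), (np.float64(127.6), np.float64(85.1))]
160 [(np.float64(100.4), np.float64(11.9)), (np.float64(103.1), np.float64(15.8)), (np.float64(105.4), np.float64(16.7)), (np.float64(115.6), np.float64(85.6)), (np.float64(117.7), np.float64(8
[... 291 characters left out ...]
oat64(105.3), np.float64(16.0)), (np.float64(115.5), np.float64(85.6)), (np.float64(117.7), np.float64(86.8)), (np.float64(119.8), np.float64(87.2)), (np.float64(121.8), np.float64(87.3)), (np.float64(123.7), np.float64(86.2)), (np.float64(125.7), np.float64(85.7)), (np.float64(127.7), np.float64(86.0))]
162 [(np.float64(100.6), np.float64(13.8)), (np.float64(103.1), np.float64(16.7)), (np.float64(104.9), np.float64(13.2)), (np.float64(115.7), np.float64(87.3)), (np.float64(117.9), np.float64(88.8)), (np.float64(119.8), np.float64(87.5)), (np.float64(121.7), np.float64(86.4)), (np.float64(123.8), np.float64(87.1)), (np.float64(125.7), np.float64(85.9)), (np.float64(127.8), np.float64(87.1))]
```

View pics/leg4.png

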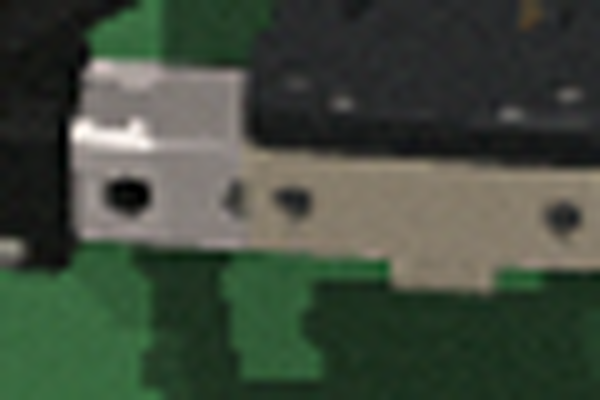

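The gripper body hides the button from this view. Force is low at 2.2 N, so the dome is helping the tube along. Continuing in 0.5 mm steps.

move_arm(
  motion=[
    [0.005,0,0,0,0,0],
    [0.005,0,0,0,0,0],
  ],
)

```text
time: 10.65
tool_pos: [0.5715, 0.079, 0.1107]
tool_rot: [-3.14, 0.001, 1.404]
contact_force: [-4.9, -2.8, 5.0]
opening: 0.0299
grip_force: 25.0
```

```bash
python3 -c "
from h import *
st()"
```

```text
t 10.65 T 0.1531 S 0.0002 z 0.1107 Fv(x,y,z) [-4.4  -3.59  5.  ] open 0.0299 grip 25.0 rot [-0.0005  0.0004 -0.0002]
```

move_arm(
  motion=[
    [0.005,0,0,0,0,0],
    [0.005,0,0,0,0,0],
  ],
)

```text
time: 10.9
tool_pos: [0.5716, 0.0793, 0.1107]
tool_rot: [-3.14, 0.002, 1.404]
contact_force: [-5.7, -3.9, 4.8]
opening: 0.0297
grip_force: 25.0
```

```bash
python3 -c "
from h import *
st()"
```

```text
t 10.90 T 0.1534 S 0.0002 z 0.1107 Fv(x,y,z) [-5.02 -4.77  4.76] open 0.0297 grip 25.0 rot [-0.0005  0.0005 -0.0002]
```

move_arm(
  motion=[
    [0.005,0,0,0,0,0],
    [0.005,0,0,0,0,0],
  ],
)

```text
time: 11.15
tool_pos: [0.5717, 0.0797, 0.1108]
tool_rot: [-3.14, 0.002, 1.404]
contact_force: [-4.7, -4.2, 4.9]
opening: 0.0299
grip_force: 25.0
```

```bash
python3 -c "
from h import *
st()"
```

```text
t 11.15 T 0.1538 S 0.0002 z 0.1108 Fv(x,y,z) [-3.95 -4.91  4.95] open 0.0299 grip 25.0 rot [-0.0005  0.0005 -0.0002]
```

move_arm(
  motion=[
    [0.004,0,0,0,0,0],
    [0.004,0,0,0,0,0],
  ],
)

```text
time: 11.4
tool_pos: [0.5717, 0.0801, 0.1107]
tool_rot: [-3.14, 0.002, 1.404]
contact_force: [-5.2, -4.4, 4.6]
opening: 0.0301
grip_force: 25.0
```

```bash
python3 -c "
from h import *
st()"
```

```text
t 11.40 T 0.1542 S 0.0002 z 0.1107 Fv(x,y,z) [-4.4  -5.25  4.59] open 0.0301 grip 25.0 rot [-0.0005  0.0005 -0.0002]
```

Pull is steady at 5 N, which is sliding friction alone with no button drag, so the button is free in the hole. I'll relax the arm, release, rise and look.

move_arm(
  motion=[
    [-0.005,0,0,0,0,0],
    [-0.008,0,0,0,0,0],
  ],
)

```text
time: 11.65
tool_pos: [0.5717, 0.0801, 0.1108]
tool_rot: [-3.14, 0.0, 1.404]
contact_force: [-5.8, 0.0, 4.4]
opening: 0.0296
grip_force: 25.0
```

move_arm(
  motion=[
    [0,0,0,0,0,0],
    [0,0,0,0,0,0],
    [0,0,0,0,0,0],
    [0,0,0,0,0,0],
    [0,0,0,0,0,0],
  ],
  fingers=1,
)

```text
time: 12.28
tool_pos: [0.5724, 0.0802, 0.1107]
tool_rot: [3.141, 0.0, 1.404]
contact_force: [-0.1, 0.3, 0.3]
opening: 0.0754
grip_force: 0.0
```

move_arm(
  motion=[
    [0,0,-0.4,0,0,0],
    [0,0,-0.8,0,0,0],
    [0,0,-1,0,0,0],
    [0,0,-1,0,0,0],
  ],
)

```text
time: 12.78
tool_pos: [0.5732, 0.0802, 0.2123]
tool_rot: [3.138, -0.001, 1.404]
contact_force: [-0.7, -0.5, 0.4]
opening: 0.0922
grip_force: 0.0
```

Run:
```python
from h import *
st()
c=cam('scene');P=pts(c);rel=P-Mo;T=rel@Y;S=rel@X
for v in range(157,164):print(v,[(round(float(T[v,u])*1e3),round(float(S[v,u])*1e3,1)) for u in range(308,324)])
cv2.imwrite('pics/leg5.png',cv2.resize(c['image'][120:180,250:370,::-1],None,fx=6,fy=6,interpolation=cv2.INTER_CUBIC))
```

```text
t 12.78 T 0.1545 S 0.0017 z 0.2123 Fv(x,y,z) [-0.64 -0.64  0.45] open 0.0922 grip 0.0 rot [ 0.0012 -0.0002 -0.0002]
157 [(94, 15.4), (97, 16.1), (99, 15.7), (101, 13.4), (103, 16.4), (105, 14.9), (107, 13.9), (110, 18.0), (112, 15.6), (114, 13.6), (116, 14.6), (118, 14.8), (121, 15.7), (123, 13.4), (125, 14.5), (127, 12.4)]
158 [(94, 15.6), (96, 14.5), (99, 15.1), (101, 15.4), (103, 15.1), (105, 14.0), (107, 14.7), (109, 13.0), (112, 15.5), (114, 13.9), (116, 15.2), (118, 14.1), (121, 14.0), (123, 15.4), (125, 14.6), (127, 14.5)]
159 [(94, 17.2), (97, 17.7), (99, 14.9), (101, 14.8), (103, 17.2), (105, 15.9), (108, 19.5), (110, 17.1), (112, 14.6), (114, 15.7), (116, 12.9), (119, 16.8), (120, 11.8), (123, 16.8), (125, 14.3), (127, 16.5)]
160 [(94, 15.3), (97, 16.7), (99, 15.1), (101, 16.3), (103, 14.8), (106, 18.1), (108, 19.9), (110, 19.7), (112, 19.2), (114, 16.1), (116, 14.7), (118, 13.9), (121, 14.5), (123, 14.3), (125, 14.3), (127, 16.1)]
161 [(94, 14.4), (96, 15.0), (98, 14.1), (101, 14.0), (103, 14.1), (105, 15.0), (108, 19.6), (110, 20.1), (112, 19.2), (114, 15.0), (116, 13.1), (119, 15.2), (121, 13.7), (123, 11.5), (125, 14.9), (128, 17.0)]
162 [(94, 15.5), (97, 19.7), (98, 14.5), (101, 18.1), (103, 14.2), (105, 16.6), (107, 15.9), (110, 19.9), (112, 12.9), (114, 14.8), (116, 13.7), (118, 14.0), (121, 15.7), (123, 13.7), (125, 15.0), (127, 15.0)]
163 [(94, 13.2), (96, 13.4), (98, 14.0), (101, 14.6), (103, 15.4), (105, 13.7), (107, 14.8), (110, 16.3), (112, 12.7), (114, 15.4), (116, 17.0), (118, 14.9), (121, 14.6), (123, 15.4), (125, 15.9), (128, 17.2)]
```

View pics/leg5.png

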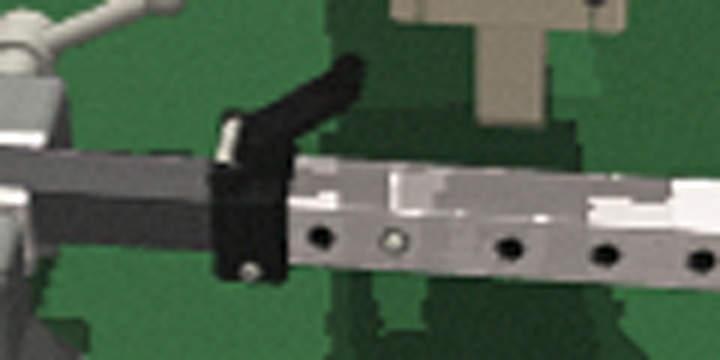

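The picture shows the button standing out at (394,240), and range puts its tip 20 mm from the axis, so it is fully out in the second hole. Next is the lever.

move_arm(
  motion=[
    [0,0,-0.25,0,0,0],
    [-0.3,0,-0.25,0,0,0],
    [-0.615,-0.01,-0.25,0,0,0],
    [-0.615,-0.01,-0.25,0,0,0],
    [-0.615,-0.01,-0.25,0,0,0],
    [-0.615,-0.01,-0.25,0,0,0],
    [-0.615,-0.01,-0.25,0,0,0],
    [-0.615,-0.01,-0.25,0,0,0],
  ],
  fingers=-1,
  newtons=10,
)

```text
time: 13.82
tool_pos: [0.5612, 0.0201, 0.2356]
tool_rot: [-3.142, 0.0, 1.405]
contact_force: [0.5, -0.3, 0.0]
opening: 0.0161
grip_force: 0.0
```

```bash
python3 -c "
from h import *
st()"
```

```text
t 13.82 T 0.0933 S -0.0003 z 0.2356 Fv(x,y,z) [ 0.53 -0.19  0.03] open 0.0161 grip 0.0 rot [-0.  0. -0.]
```

move_arm(
  motion=[
    [0,0,0.1,0,0,0],
    [0,0,0.2,0,0,0],
    [0,0,0.25,0,0,0],
    [0,0,0.3,0,0,0],
    [0,0,0.35,0,0,0],
    [0,0,0.4,0,0,0],
    [0,0,0.45,0,0,0],
    [0,0,0.5,0,0,0],
    [0,0,0.55,0,0,0],
    [0,0,0.6,0,0,0],
    [0,0,0.65,0,0,0],
    [0,0,0.68,0,0,0],
  ],
)

```text
time: 15.32
tool_pos: [0.5614, 0.0198, 0.1676]
tool_rot: [3.141, -0.0, 1.404]
contact_force: [1.8, 1.8, 4.8]
opening: 0.0002
grip_force: 2.1
```

```bash
python3 -c "
from h import *
st()"
```

```text
t 15.32 T 0.0930 S 0.0000 z 0.1676 Fv(x,y,z) [1.46 2.07 4.78] open 0.0002 grip 2.1 rot [ 0.0002 -0.0001 -0.0002]
```

Lever is moving at about 5 N. Pressing to the stop.

move_arm(
  motion=[
    [0,0,0.015,0,0,0],
    [0,0,0.03,0,0,0],
    [0,0,0.045,0,0,0],
    [0,0,0.045,0,0,0],
  ],
)

```text
time: 15.82
tool_pos: [0.5612, 0.0197, 0.1631]
tool_rot: [-3.142, 0.0, 1.404]
contact_force: [0.8, 1.1, 4.3]
opening: 0.0004
grip_force: 1.8
```

```bash
python3 -c "
from h import *
st()"
```

```text
t 15.82 T 0.0929 S -0.0002 z 0.1631 Fv(x,y,z) [0.57 1.22 4.26] open 0.0004 grip 1.8 rot [-0.      0.     -0.0002]
```

move_arm(
  motion=[
    [0,0,0.01,0,0,0],
    [0,0,0.02,0,0,0],
    [0,0,0.02,0,0,0],
  ],
)

```text
time: 16.2
tool_pos: [0.5614, 0.0197, 0.1625]
tool_rot: [3.14, -0.0, 1.404]
contact_force: [-2.7, 1.8, 12.6]
opening: 0.0006
grip_force: 6.1
```

```bash
python3 -c "
from h import *
st()"
```

```text
t 16.20 T 0.0929 S -0.0000 z 0.1625 Fv(x,y,z) [-2.92  1.37 12.6 ] open 0.0006 grip 6.1 rot [ 0.0004 -0.     -0.0002]
```

It stops solid at z = 0.1625, as expected for closed. One slightly firmer press, then lift away and check.

move_arm(
  motion=[
    [0,0,0.01,0,0,0],
    [0,0,0.01,0,0,0],
  ],
)

```text
time: 16.45
tool_pos: [0.5615, 0.0197, 0.1622]
tool_rot: [3.139, -0.0, 1.404]
contact_force: [-2.7, 3.4, 16.8]
opening: 0.0004
grip_force: 8.3
```

move_arm(
  motion=[
    [0,0,-0.2,0,0,0],
    [0,0,-0.5,0,0,0],
    [0.5,0,-0.9,0,0,0],
    [1,0,-0.9,0,0,0],
    [1,0,-0.9,0,0,0],
    [1,0,-0.9,0,0,0],
  ],
)

```text
time: 17.2
tool_pos: [0.5771, 0.1177, 0.2491]
tool_rot: [-3.139, 0.002, 1.405]
contact_force: [0.2, -0.8, 0.1]
opening: 0.0008
grip_force: 0.0
```

Run:
```python
from h import *
st()
c=cam('scene');P=pts(c);rel=P-Mo;T=rel@Y;S=rel@X
print('button S',np.median(S[160:162,314:317]))
cv2.imwrite('pics/leg6.png',cv2.resize(c['image'][120:270,190:410,::-1],None,fx=3.5,fy=3.5,interpolation=cv2.INTER_CUBIC))
```

```text
t 17.20 T 0.1922 S -0.0007 z 0.2491 Fv(x,y,z) [ 0.37 -0.77  0.08] open 0.0008 grip 0.0 rot [-0.0007  0.0005 -0.0001]
button S 0.019352741922162332
```

View pics/leg6.png

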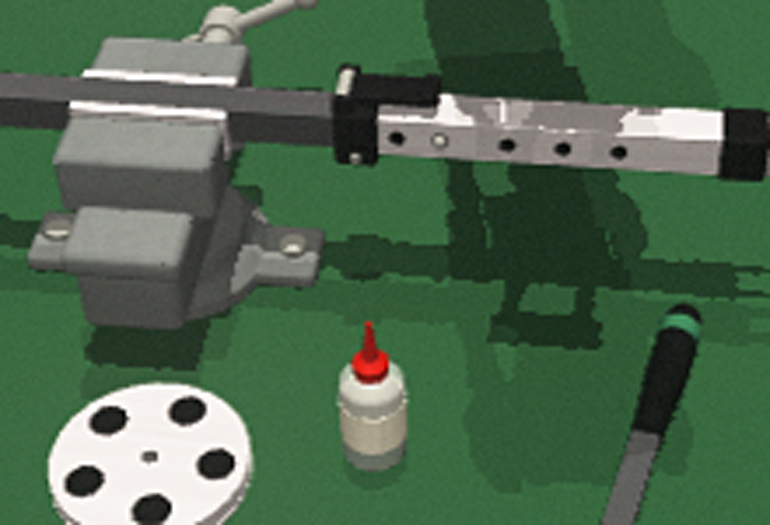

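The lever lies flat at (395,88), the button is out in the second hole at (440,141), and the bystanders are where they were. Handing in.

```bash
python3 -c "
from h import *
print(robot.hand_in())"
```

```text
the job is handed in; nothing more can be done
None
```

The leg is one hole longer: the button is fully out in the second hole (highest pull reading about 12 N), the lever is pressed flat, the oiler, reel and file were not touched, and the job was handed in at about 17 s.

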